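Clear the plate warmer and set its child-safe knob

TASK

Get the plate warmer on the pantry counter ready to preheat: first lift the blue-capped bottle off its glass plate and stand it gently, upright and let go, on the floor of the wooden tray. Then pull the warmer's child-safe knob up to unlock it, turn it clockwise until its white pointer lines up with the red marker on the dial, and push it back down fully home. Do not shift or tip the other bottle, the tumbler, the pepper mill or the ice bucket.

Things in the scene. Friction and masses are not known exactly. Their poses are not given: they have to be found in the camera images.
- warmer: Fixed plate warmer, a brushed-metal case 260 (x) x 260 (y) mm, origin at the centre of its underside on the counter, z up. Its front, with the control strip, faces its own -x. The strip's top is 50 mm above the counter. A black glass plate, 150 (x) x 236 (y) mm, centred at x = +45 mm, has its top at 54 mm. The knob's axis is vertical, at x = -80, y = 0 mm.
- knob_grip (a point): Point on the knob's vertical axis, 11 mm below its flat top and, when home, 31 mm above the control strip; rises and turns with the knob; its x axis is the way the white pointer points, z up. Black round knob: grip part 44 mm diameter, 32 mm tall, over a flange 52 mm across (2 to 10 mm above the strip); any grasp yaw will do. At off the pointer points to the warmer's -x.
- knob_lock (a point): Fixed point 31 mm from the knob's axis, between two dark steel lugs on the strip (27 to 35 mm from the axis, 9 mm high). At off the knob's brass tab (on the far side from the pointer, reaching 35 mm from the axis, top 8 mm over the strip) sits between them and blocks turning until the knob is raised at least 8 mm. Past 0.5 rad of turn the tab is clear of the lugs and the knob goes home freely.
- knob_pull (a joint): How far the knob is pulled up, m: 0 fully home, 0.012 fully out. Friction of about 3 N; it stays at the height where it is left, so it may be let go and regripped.
- knob_turn (a joint): Knob angle in rad: 0 at off, growing clockwise seen from above, stop at 2.6. Friction of about 0.04 N m; it stays where it is left.
- mark (a joint): Angle of the red marker on the dial, measured like knob_turn: the pointer lines up with it when knob_turn equals this value (between 0.9 and 2.3). It does not move during the job.
- mark_tip (a point): Centre of the red marker, a 10 x 8 mm tab lying on the white dial (92 mm diameter), 40 mm from the knob's axis; it can be seen but not touched.
- bottle: Small green glass bottle with a blue label and blue cap, at first standing on the warmer's plate. Body 56 mm diameter up to 115 mm, tapering to a neck of 22 mm at 140 mm, cap 26 mm diameter from 169 mm to the top at 185 mm. Origin at the centre of its underside, z up. 0.28 to 0.56 kg.
- tray: Fixed open wooden tray 300 (x) x 190 (y) x 45 (high) mm, walls and floor 8 mm thick; inside 284 x 174 mm. Origin at the centre of its underside on the counter, z up, so its inner floor is at z = 8 mm. Small brass grips stick out 17 mm from the two short sides.
- bottle_tray: Bystander: bottle of the same shape with a brass cap and white label, standing in the tray. Origin at the centre of its underside.
- tumbler: Bystander: pink glass tumbler, 72 mm across the rim, 85 mm tall, standing in the tray. Origin at the centre of its underside.
- mill: Bystander: dark wood pepper mill, 48 mm at its widest, 160 mm tall, standing on the counter just in front of the knob. Origin at the centre of its underside.
- bucket: Bystander: brass ice bucket, 120 mm across and 160 mm tall, handles to 80 mm either way along its x, standing on the counter beyond warmer and tray. Origin at the centre of its underside.
Not all that is in view belongs to the job. What is shaped like the bottle but orange or pink is not meant.

How it is judged:
By the outcome, as a careful person would: the job done as asked, in the order asked, and still so for the second after the job is handed in, with the robot touching nothing.
It also fails if it takes over 67 s, if anything falls off the work surface, if the arm or the gripper's body presses on something with over 40 N, if the wrist force passes 120 N, or if a joint passes its speed limit or range.

ROBOT

A 7-joint arm with a two-finger parallel gripper is mounted at the origin on the work surface. World frame = base frame: x ahead of the robot, y to its left, z up, the work surface at z = 0. Lengths are in m, angles in rad, forces in N, time in s.
With the tool pointing down it reaches from about 0.425 to 0.95 m from the base axis. Payload 4.7 kg.
Tool frame: the origin (TCP) lies between the finger pads; the fingertips stand 25 mm ahead of it and the grasp point (between the pads) lies 6 mm ahead of it; z points along the fingers, y is the line along which they close (so a half turn about z gives the same grasp; the last joint's range is limited). The gripper opens to 85 mm and grips with 20 to 120 N. Pads are 22 mm wide; open, the fingers measure 114 mm over their backs; the gripper's body (76 mm by 85 mm) begins 54 mm behind the grasp point. The pads swing forward as they close: fully open they stand 13 mm farther back than shut.
Start: joints at [1.241, 0.469, -0.049, 1.532, 0.024, 1.141, -0.082], TCP at [0.2, -0.645, 0.226] pointing down, gripper open.
Joint ranges: [-2.59, 2.59], [-0.33, 1.99], [-1.39, 1.29], [0.1, 2.45], [-1.04, 4.18], [0.21, 1.99], [-2.66, 2.66]. Speed limits (rad/s): [2.57, 2.57, 3.14, 3.14, 3.14, 3.14, 3.14].

INTERFACE

Orientations are given as a 3x3 rotation matrix whose columns are the frame's x, y, z axes.
In Python, from rig import * gives the robot as it stands. Calls block until the motion is done:
- movep(position, orientation): joint-space move of the TCP to a pose.
- move_l(position, attitude=None, feed=0.15, until_force=None): straight line of the TCP; attitude=None keeps the orientation; feed is the mean speed in m/s. With until_force (N) it stops when the force on the tool has changed by that much, and returns True; else False.
- move_joints(angles): joint-space move.
- command_gripper(opening, newtons=None): finger opening in m; newtons is the grip in N (None keeps the last); returns when the fingers have stopped.
- sleep(seconds).
- inverse_kinematics(position, orientation): joint angles nearest the present ones, or None.
- sense(): the state.
- camera(name): name is "scene" or "top" or "wrist"; returns (picture, depth): 420x560x3 uint8, red, green, blue; 420x560 float32, m along the optical axis (not along the pixel's ray), 0 where there is no reading.
- camera_params(name): a dict with "K" (3x3 intrinsics, pixels), "position" and "rotation" of the camera in the world; the wrist camera has in their place "tool_from_camera" (4x4, takes a point from camera to tool coordinates, whose origin is the TCP and whose axes are the flange's). Camera axes: x right, y down, z forward; pixel columns grow to the right and rows downward; lengths in m; the calibration is good to about 2 mm. A picture is of the moment at which its call begins: read the wrist's pose just before it. camera_params takes no time and is no camera call.
A pose or a line that the arm cannot do raises Unreachable and nothing moves.
- finish_job(): hands the job in; it is judged then, once.
The state is a dict: "time_s": time; "joint_pos": joint angles; "qd": joint speeds; "joint_efforts": joint torques, N m; "position": TCP position; "tcp_rot": TCP orientation; "wrist_force": force on the tool from outside, world axes, zero at the start; "ft_torque": the same for the moment, N m; "finger_gap": finger opening in m; "gripper_force": force on a finger pad.
Only numpy, scipy, OpenCV 4.12 (cv2) and the standard library are available. Lean on these libraries where they do the work, as an engineer would, in place of code of your own. Each camera call takes 0.05 s, during which the arm holds its last target. There are 200 camera calls.

## Working session

There is one attempt and no reset: what is moved stays moved. The work goes in short steps, each a Python script; the robot and the scene stay as the last script left them, time stands still between calls to the robot, and variables do not carry over. Pictures are saved under pics/ and viewed, at most 13 in all, crops included, and the job is handed in when it is done.

```bash
mkdir -p pics; ls; python3 - <<'E'
from rig import *
import cv2,numpy as np
s=sense();print(s['time_s'],s['position'],s['tcp_rot'],s['finger_gap'])
for n in("scene","top"):
    p,d=camera(n);cv2.imwrite(f'pics/{n}0.png',p[:,:,::-1]);np.savez(f'{n}0.npz',p=p,d=d);print(n,camera_params(n))
print(camera_params("wrist"))
E
```

```text
pics
0.0 [ 0.19980384 -0.64411889  0.2246274 ] [[ 9.55097839e-01  2.96289866e-01 -6.59032364e-04]
 [ 2.96290592e-01 -9.55095938e-01  1.90644443e-03]
 [-6.45789691e-05 -2.01610605e-03 -9.99997966e-01]] 0.08520589759631286
scene {'K': array([[424.80233483,   0.        , 276.85670241],
       [  0.        , 424.80233483, 209.55299411],
       [  0.        ,   0.        ,   1.        ]]), 'position': array([ 1.3719982 , -0.38515704,  0.98130175]), 'rotation': array([[ 0.48141414,  0.61222165, -0.62723606],
       [ 0.87645737, -0.34272506,  0.33817454],
       [-0.00793174, -0.71254767, -0.70157886]])}
top {'K': array([[473.08672831,   0.        , 279.37691916],
       [  0.        , 473.08672831, 204.87919621],
       [  0.        ,   0.        ,   1.        ]]), 'position': array([0.41027935, 0.05919081, 1.37520266]), 'rotation': array([[-0.00299133, -0.99293493,  0.11862242],
       [-0.99998995,  0.00257406, -0.00367064],
       [ 0.00333936, -0.11863221, -0.99293265]])}
{'K': array([[296.94333753,   0.        , 279.00814637],
       [  0.        , 296.94333753, 213.60882822],
       [  0.        ,   0.        ,   1.        ]]), 'tool_from_camera': array([[ 6.96411300e-04, -9.64127674e-01, -2.65438021e-01,
         6.77375624e-02],
       [ 9.99998826e-01,  1.03373081e-03, -1.13110395e-03,
         1.25019139e-03],
       [ 1.36492008e-03, -2.65436922e-01,  9.64127262e-01,
        -1.48675887e-01],
       [ 0.00000000e+00,  0.00000000e+00,  0.00000000e+00,
         1.00000000e+00]])}
```

View pics/scene0.png

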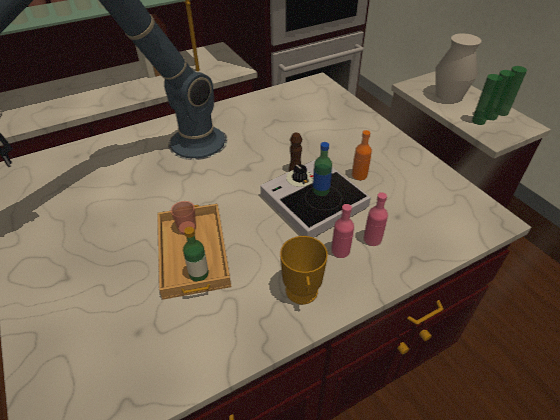

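View pics/top0.png

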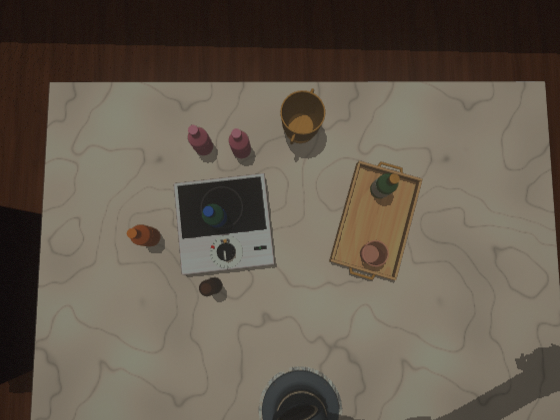

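Scene view: the blue-capped bottle is at (323,170) with its cap at (323,147). The tray is at (193,250), holding the tumbler (184,217) and the brass-capped bottle (195,258). The mill is at (296,152), the knob at (300,173) and the bucket at (303,268).

Top view: the blue cap is at (208,211), the knob at (226,252), the mill at (210,287), and the tray at (376,220).

Bottle candidates in the scene view are blue-capped green (323,170), orange (362,158), pink (343,235) and (376,222), and brass-capped green (195,258). Only (323,170) has a blue cap and label and stands on the plate. I'll confirm with a crop.

```bash
cat > h.py <<'E'
import numpy as np,cv2
from rig import *
def cloud(d,c):
    K=c['K'];v,u=np.indices(d.shape)
    P=np.stack([(u-K[0,2])/K[0,0]*d,(v-K[1,2])/K[1,1]*d,d],-1)
    W=P@c['rotation'].T+c['position'];W[d<=0]=np.nan;return W
def ray(c,uv,z):
    K=c['K'];r=c['rotation']@np.array([(uv[0]-K[0,2])/K[0,0],(uv[1]-K[1,2])/K[1,1],1])
    return c['position']+r*(z-c['position'][2])/r[2]
E
python3 - <<'E'
from h import *
a=np.load('top0.npz');c=camera_params('top');W=cloud(a['d'],c);Z=W[...,2]
def reg(u0,u1,v0,v1,z0,z1,name):
    m=np.zeros(Z.shape,bool);m[v0:v1,u0:u1]=1;m&=(Z>z0)&(Z<z1);P=W[m]
    print(name,m.sum(),'mean',P.mean(0).round(4),'zmax',P[:,2].max().round(4),cv2.minAreaRect(P[:,:2].astype(np.float32)))
reg(165,285,165,280,.03,.062,'warmer')
reg(325,425,155,285,.038,.055,'trayrim')
reg(325,425,155,285,.003,.02,'trayfloor')
reg(198,225,200,225,.225,.26,'cap')
reg(214,238,240,264,.083,.1,'knobtop')
reg(196,222,276,297,.14,.18,'milltop')
reg(385,402,170,188,.17,.22,'bt cap')
reg(358,388,240,268,.08,.11,'tumbler rim')
reg(275,330,85,150,.15,.18,'bucket rim')
reg(125,160,225,245,.17,.2,'orange')
t=a['p'][195:285,165:285,::-1];t=cv2.resize(t,None,fx=4,fy=4,interpolation=cv2.INTER_CUBIC)
s=np.load('scene0.npz')['p'][125:215,255:375,::-1];s=cv2.resize(s,None,fx=4,fy=4,interpolation=cv2.INTER_CUBIC)
o=cv2.convertScaleAbs(cv2.resize(np.hstack([t,s]),(800,300)),alpha=1.5);cv2.imwrite('pics/crop1.png',o)
E
```

```text
warmer 7767 mean [0.5177 0.2104 0.053 ] zmax 0.062 ((0.507320761680603, 0.21122726798057556), (0.28521662950515747, 0.2603508234024048), 6.262917518615723)
trayrim 1178 mean [ 0.5262 -0.2225  0.0448] zmax 0.0548 ((0.5286542177200317, -0.22059784829616547), (0.19105221331119537, 0.33319276571273804), 73.54949951171875)
trayfloor 6294 mean [ 0.5288 -0.2205  0.0085] zmax 0.02 ((0.533739447593689, -0.22508551180362701), (0.2937052249908447, 0.37996864318847656), 89.23516845703125)
cap 99 mean [0.5322 0.227  0.2392] zmax 0.247 ((0.531983494758606, 0.2270597517490387), (0.02438213676214218, 0.02416946366429329), 1.118109107017517)
knobtop 212 mean [0.4394 0.2029 0.0925] zmax 0.0994 ((0.4400104880332947, 0.20211121439933777), (0.043242573738098145, 0.04045312479138374), 89.86045837402344)
milltop 194 mean [0.3457 0.2408 0.1521] zmax 0.1652 ((0.3450011909008026, 0.24233880639076233), (0.03948002681136131, 0.03801394999027252), 68.55416870117188)
bt cap 99 mean [ 0.6189 -0.2351  0.1921] zmax 0.2002 ((0.6197828054428101, -0.23572225868701935), (0.025228384882211685, 0.025126105174422264), 61.37234115600586)
tumbler rim 157 mean [ 0.434  -0.206   0.0916] zmax 0.0983 ((0.4334613084793091, -0.2025405317544937), (0.06896732747554779, 0.06717674434185028), 89.8993911743164)
bucket rim 306 mean [ 0.81   -0.0086  0.1591] zmax 0.168 ((0.8045918345451355, -0.006976433098316193), (0.11703601479530334, 0.11960070580244064), 81.93621063232422)
orange 95 mean [0.4835 0.4252 0.185 ] zmax 0.1915 ((0.4835107922554016, 0.42587313055992126), (0.02570897899568081, 0.02299836277961731), 87.25475311279297)
```

View pics/crop1.png

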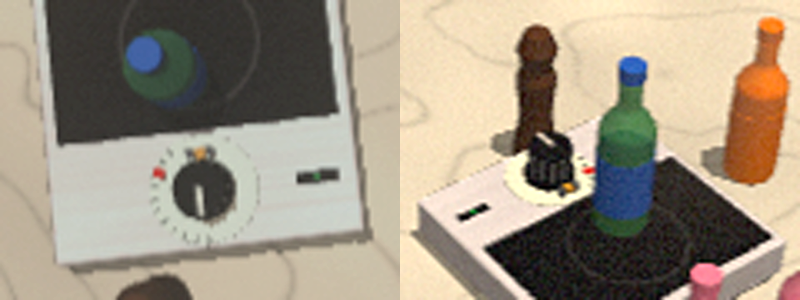

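The crop confirms the target: blue cap and label, green glass, standing on the plate. The orange bottle is off the warmer. Cap top measures z 0.239, which matches 54+185 mm, and the tray and other sizes agree too. The red marker is at about 110° clockwise. Next I grasp the neck.

```bash
cat >> h.py <<'E'
def R(y):
    c,s=np.cos(y),np.sin(y);return np.array([[c,s,0],[s,-c,0],[0,0,-1.]])
def st(t=''):
    s=sense();print(t,round(s['time_s'],2),s['position'].round(4),'gap',round(s['finger_gap'],4),'F',np.round(s['wrist_force'],1),'g',np.round(s['gripper_force'],1),'q7',s['joint_pos'][6].round(2));return s
E
python3 - <<'E'
from h import *
c=camera_params('scene');a=np.load('scene0.npz')
hsv=cv2.cvtColor(a['p'],cv2.COLOR_RGB2HSV);m=cv2.inRange(hsv,(105,120,60),(130,255,255));m[160:]=0
v,u=np.nonzero(m[:,300:350]);print('cap scene',ray(c,(u.mean()+300,v.mean()),.231),len(u))
movep([.532,.227,.33],R(0));st('above')
move_l([.532,.227,.217],feed=.1,until_force=8);st('down')
command_gripper(.015,45);st('grip')
move_l([.532,.227,.237],feed=.06);s=st('lift')
p,d=camera('scene');cv2.imwrite('pics/lift.png',cv2.resize(p[90:250,230:400,::-1],None,fx=3,fy=3))
E
```

```text
cap scene [0.53424107 0.22906228 0.231     ] 62
above 3.38 [0.5325 0.2262 0.3298] gap 0.0854 F [-0.8  0.7 -0. ] g 0.0 q7 -2.38
down 4.66 [0.5323 0.2274 0.2177] gap 0.0856 F [ 0.2 -0.2 -0.7] g 0.0 q7 -2.46
grip 5.24 [0.5322 0.2274 0.2174] gap 0.0246 F [0.2 0.3 2. ] g 44.1 q7 -2.46
lift 5.72 [0.532  0.2268 0.237 ] gap 0.0245 F [-0.1 -0.1 -4.9] g 44.4 q7 -2.45
```

View pics/lift.png

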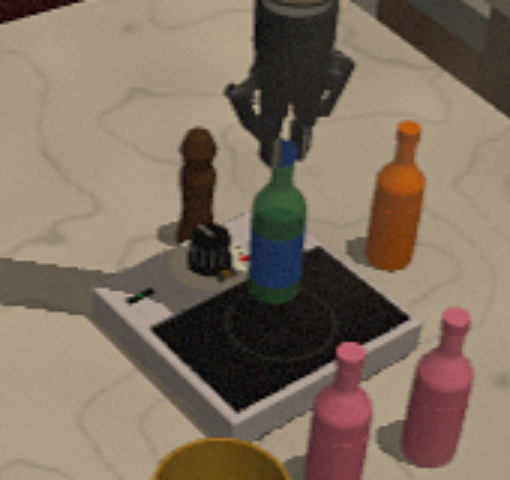

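The bottle is lifted and hangs upright in the gripper at crop (277,230). Force reads about 5 N, so it weighs roughly 0.5 kg. Now I carry it to the free middle of the tray.

```bash
python3 - <<'E'
from h import *
T=np.array([.5287,-.2206])
move_l([.532,.227,.35],feed=.15)
for y in(-.287,-.287+np.pi):
    q=inverse_kinematics([*T,.30],R(y));print(y,None if q is None else np.round(q,2))
try:
    y=-.287;q=inverse_kinematics([*T,.18],R(y));assert q is not None and abs(q[6])<2.55
    move_l([*T,.32],attitude=R(y),feed=.15)
    st('over')
    move_l([*T,.185],feed=.1);s=st('near')
    print(move_l([*T,.168],feed=.015,until_force=2.5));st('touch')
except Exception as e: print(repr(e));st()
p,d=camera('scene');cv2.imwrite('pics/place.png',cv2.resize(p[160:320,110:280,::-1],None,fx=3,fy=3))
E
```

```text
-0.287 [ 1.09  0.42 -1.03  1.64  0.37  1.29 -1.87]
2.854592653589793 [ 1.16  0.48 -1.17  1.64  0.45  1.33  1.2 ]
over 9.82 [ 0.5288 -0.2201  0.3201] gap 0.0247 F [-0.8  0.7 -5.3] g 44.4 q7 -1.81
near 11.32 [ 0.5292 -0.2206  0.1857] gap 0.0243 F [ 0.3  1.  -4.2] g 44.4 q7 -1.92
True
touch 12.17 [ 0.5287 -0.2204  0.1713] gap 0.0244 F [0.4 1.  4.9] g 45.4 q7 -1.93
```

View pics/place.png

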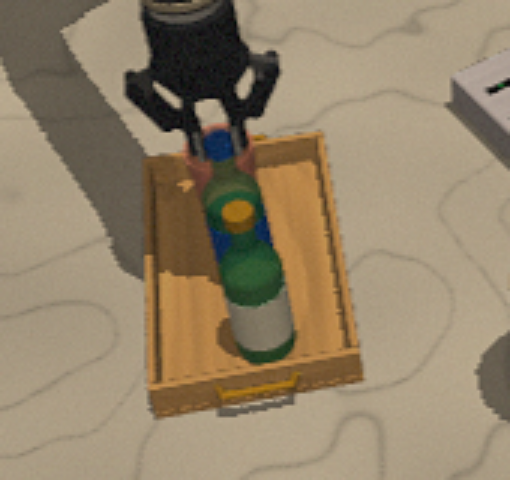

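The bottle is upright in the tray, its cap at crop (218,145), between the tumbler and the brass-capped bottle. Contact came at TCP 0.1713, exactly as predicted. Next: release, retreat, then look at the knob.

```bash
python3 - <<'E'
from h import *
command_gripper(.06);st('rel')
move_l([.5287,-.2206,.30],feed=.15)
K=[.4394,.2029]
movep([K[0]-.02,K[1],.26],R(0));s=st('view')
Rw=s['tcp_rot'];tw=s['position']
p,d=camera('wrist');P,D=camera('top')
np.savez('w1.npz',p=p,d=d,R=Rw,t=tw);np.savez('top1.npz',p=P,d=D)
cv2.imwrite('pics/w1.png',np.vstack([p[:,:,::-1]]))
for y in np.arange(-3,3.2,.3):
    q=inverse_kinematics([*K,.11],R(y));print(round(y,1),None if q is None else np.round(q,2)[[0,2,6]],end=';')
E
```

```text
rel 12.65 [ 0.5266 -0.2205  0.1692] gap 0.0598 F [-0.4 -0.2 -0.1] g 0.0 q7 -1.93
view 15.28 [0.4204 0.2018 0.2599] gap 0.0597 F [ 0.   0.3 -0.2] g 0.0 q7 -2.46
-3.0 [ 0.37 -1.17  0.55];-2.7 [ 0.37 -1.17  0.85];-2.4 [ 0.37 -1.17  1.15];-2.1 [ 0.37 -1.17  1.45];-1.8 [ 0.37 -1.17  1.75];-1.5 [ 0.37 -1.17  2.05];-1.2 [-1.36  1.12 -2.63];-0.9 [-1.1   0.72 -2.63];-0.6 [-0.64  0.14 -2.63];-0.3 [-0.16 -0.43 -2.59];-0.0 [ 0.32 -1.07 -2.66];0.3 [ 0.36 -1.15 -2.42];0.6 [ 0.4  -1.22 -2.17];0.9 [ 0.42 -1.27 -1.91];1.2 [ 0.43 -1.3  -1.63];1.5 [ 0.45 -1.35 -1.37];1.8 [ 0.46 -1.38 -1.09];2.1 [ 0.47 -1.38 -0.79];2.4 [ 0.37 -1.17 -0.33];2.7 [ 0.37 -1.17 -0.03];3.0 [ 0.37 -1.17  0.27];
```

View pics/w1.png

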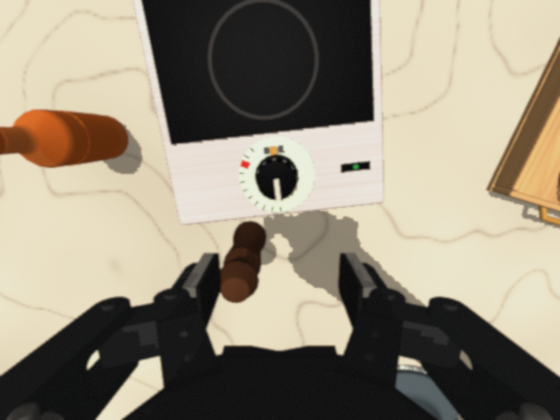

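The bottle is released and standing alone in the tray. In the wrist view the knob is at (277,178), its pointer aims down at (278,190), the red marker is at (245,164), and the brass tab between the lugs is at (273,150). The mill is at (243,262). Next I measure the axis, warmer yaw and marker angle.

```bash
cat >> h.py <<'E'
def wcam(Rt,t):
    c=camera_params('wrist');T=c['tool_from_camera'];return dict(K=c['K'],rotation=Rt@T[:3,:3],position=Rt@T[:3,3]+t)
def cent(m):
    n,l,s,c=cv2.connectedComponentsWithStats(m.astype(np.uint8));i=1+s[1:,4].argmax();return c[i],s[i,4],l==i
def onplane(c,m,z):
    v,u=np.nonzero(m);return np.array([ray(c,(a,b),z)[:2] for a,b in zip(u,v)])
def warmer(p,c,box,gl=True):
    u0,u1,v0,v1=box;M=np.zeros(p.shape[:2],bool);M[v0:v1,u0:u1]=1
    hsv=cv2.cvtColor(p,cv2.COLOR_RGB2HSV)
    red=(((hsv[...,0]<8)|(hsv[...,0]>172))&(hsv[...,1]>130)&(hsv[...,2]>90)&M)
    ce,n,mm=cent(red);print('red px',ce.round(1),n);return ray(c,ce,.051)
E
python3 - <<'E'
from h import *
a=np.load('w1.npz');c=wcam(a['R'],a['t']);p=a['p']
red=warmer(p,c,(225,325,125,225));print('wrist red',red)
g=cv2.cvtColor(p,cv2.COLOR_RGB2GRAY).astype(int)
M=np.zeros(g.shape,bool);M[150:205,250:305]=1
ce,n,mm=cent((g<60)&M);h=cv2.convexHull(np.argwhere(mm)[:,::-1].astype(np.int32));(cx,cy),r=cv2.minEnclosingCircle(h)
print('knob circ',cx,cy,r,'->top plane',ray(c,(cx,cy),.092))
hull=np.zeros(g.shape,np.uint8);cv2.fillConvexPoly(hull,h,1)
ce2,n2,m2=cent((g>130)&(cv2.erode(hull,np.ones((3,3)))>0));print('pointer',ce2,n2)
P=onplane(c,m2,.092);vx,vy,x0,y0=cv2.fitLine(P.astype(np.float32),cv2.DIST_L2,0,.01,.01).ravel();print('pointer dir',np.degrees(np.arctan2(vy,vx)),P.mean(0))
# strip front edge and glass front edge: per column transitions in wrist image
def edge(cols,v0,v1,z,sgn):
    q=[]
    for u in cols:
        col=cv2.GaussianBlur(g[v0:v1,u].astype(np.float32),(1,5),0).ravel();dd=np.diff(col)*sgn;k=dd.argmax();q.append(ray(c,(u,v0+k+.5),z)[:2])
    q=np.array(q,np.float32);vx,vy,x0,y0=cv2.fitLine(q,cv2.DIST_HUBER,0,.01,.01).ravel();return np.degrees(np.arctan2(vy,vx))%180-90,x0,y0
print('glass edge yaw',edge(list(range(185,230))+list(range(320,365)),110,155,.054,1))
# glass in top
t=np.load('top1.npz');ct=camera_params('top');tp=t['p'];gt=tp.max(2)
M=np.zeros(gt.shape,bool);M[165:250,160:290]=1
ce3,n3,m3=cent((gt<75)&M);Q=onplane(ct,m3,.054);r=cv2.minAreaRect(Q.astype(np.float32));print('glass rect',r)
print('top red',warmer(tp,ct,(200,225,236,262)))
# scene
p2,_=camera('scene');cs=camera_params('scene');print('scene red',warmer(p2,cs,(300,325,160,180)))
E
```

```text
red px [244.6 164. ] 40
wrist red [0.45143804 0.24211833 0.051     ]
knob circ 276.1271057128906 176.88983154296875 21.509916305541992 ->top plane [0.44192576 0.20413527 0.092     ]
pointer [276.71717172 188.02020202] 99
pointer dir 5.5644264 [0.42983601 0.20355122]
glass edge yaw (np.float32(6.4028625), np.float32(0.48816136), np.float32(0.2067752))
glass rect ((0.5372046828269958, 0.23277172446250916), (0.1949944645166397, 0.27060580253601074), 6.354945182800293)Traceback (most recent call last):
  File "<stdin>", line 22, in <module>
  File "h.py", line 24, in warmer
    ce,n,mm=cent(red);print('red px',ce.round(1),n);return ray(c,ce,.051)
            ~~~~^^^^^
  File "h.py", line 17, in cent
    n,l,s,c=cv2.connectedComponentsWithStats(m.astype(np.uint8));i=1+s[1:,4].argmax();return c[i],s[i,4],l==i
                                                                     ~~~~~~~~~~~~~~^^
ValueError: attempt to get argmax of an empty sequence
```

```bash
cat >> h.py <<'E'
def look(name,y,K=(.4395,.203),z=.25):
    x=R(y)[:,0];movep([K[0]-.068*x[0],K[1]-.068*x[1],z],R(y));s=st('look')
    p,d=camera('wrist');np.savez(name+'.npz',p=p,d=d,R=s['tcp_rot'],t=s['position']);return p,d,wcam(s['tcp_rot'],s['position'])
def knob(p,d,c,ztop=.092):
    W=cloud(d,c);near=np.hypot(W[...,0]-.44,W[...,1]-.203)
    m=(abs(W[...,2]-ztop)<.006)&(near<.032)
    ce,n,mm=cent(m);h=cv2.convexHull(np.argwhere(mm)[:,::-1].astype(np.int32))
    H=np.array([ray(c,q,ztop)[:2] for q in h[:,0].astype(float)],np.float32);(ax,ay),r=cv2.minEnclosingCircle(H)
    M0=W[mm].mean(0);print('top z',M0.round(4),'circle',ax,ay,r)
    hsv=cv2.cvtColor(p,cv2.COLOR_RGB2HSV)
    red=((hsv[...,0]<8)|(hsv[...,0]>172))&(hsv[...,1]>130)&(hsv[...,2]>90)&(near<.055)
    rc,n,_=cent(red);rp=ray(c,rc,.051)[:2]
    hull=np.zeros(red.shape,np.uint8);cv2.fillConvexPoly(hull,h,1)
    w=(hsv[...,2]>130)&(hsv[...,1]<90)&(cv2.erode(hull,np.ones((3,3)))>0);pc,n2,wm=cent(w)
    P=onplane(c,wm,ztop).astype(np.float32);vx,vy,x0,y0=cv2.fitLine(P,cv2.DIST_L2,0,.01,.01).ravel()
    A=np.array([ax,ay]);pm=P.mean(0)
    d=np.array([vx,vy]);d*=np.sign(d@(pm-A));pa=np.degrees(np.arctan2(d[1],d[0]));ra=np.degrees(np.arctan2(*(rp-A)[::-1]))
    print('red',rc,n,rp,'radius',np.hypot(*(rp-A)),'pointer',pc,n2,pm,'dir',pa,'by centroid',np.degrees(np.arctan2(*(pm-A)[::-1])),'red dir',ra,'cw to go',(pa-ra)%360)
    return A,rp
E
python3 - <<'E'
from h import *
command_gripper(.066)
p,d,c=look('w2',4.78-2*np.pi)
cv2.imwrite('pics/w2.png',p[:,:,::-1])
knob(p,d,c)
E
```

```text
look 19.47 [0.4349 0.2708 0.25  ] gap 0.066 F [ 0.3 -0.3  0.6] g 0.0 q7 2.19
top z [0.4375 0.204  0.0923] circle 0.43751031160354614 0.20422308146953583 0.022340746596455574
red [267.02439024 165.80487805] 41 [0.45155569 0.24216194] radius 0.040455282780163276 pointer [290.69375 132.86875] 160 [0.42857337 0.20335874] dir -174.04646 by centroid -174.47578471399834 red dir 69.684895729396 cw to go 116.26864125790868
```

View pics/w2.png

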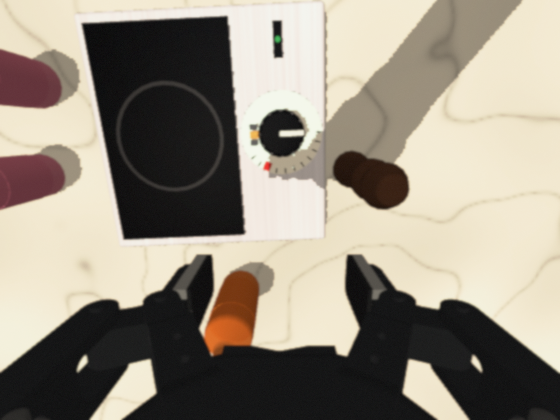

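The wrist view from above the knob shows it at (281,133), pointer at (291,133), red marker at (267,166), brass tab at (255,134), mill at (370,178). The knob-top radius measures 22.3 mm and the marker radius 40.5 mm, both as specified. The turn needed is about 116°, or 2.03 rad. Now grip, pull and turn.

```bash
python3 - <<'E'
from h import *
A=[.438,.2037];y=-1.503
movep([*A,.15],R(y));st('above')
print(move_l([*A,.090],feed=.08,until_force=8));st('down')
command_gripper(.035,60);st('grip')
move_l([*A,.1018],feed=.03);s=st('pull')
q0=np.array(s['joint_pos'])
for k in range(1,5):
    q=q0.copy();q[6]-=np.radians(115)*k/4;move_joints(q);s=st('turn');print(np.round(s['ft_torque'],2))
E
```

```text
above 20.07 [0.4386 0.205  0.151 ] gap 0.066 F [0.4 0.2 1. ] g 0.0 q7 2.21
False
down 20.97 [0.4382 0.204  0.0903] gap 0.0654 F [-0.4 -0.3 -0.8] g 0.0 q7 2.11
grip 21.37 [0.4381 0.2036 0.0902] gap 0.0349 F [ 0.5 -0.1 -0.8] g 0.0 q7 2.11
pull 21.91 [0.4381 0.2036 0.1019] gap 0.0345 F [-0.   0.7 -0.1] g 0.0 q7 2.13
turn 22.46 [0.438  0.2036 0.1018] gap 0.0351 F [-0.4 -0.   0.5] g 0.0 q7 1.63
[-0.01  0.03 -0.02]
turn 23.01 [0.438  0.2036 0.1019] gap 0.0348 F [-0.4  0.9 -0.6] g 0.0 q7 1.13
[0.02 0.02 0.03]
turn 23.56 [0.4381 0.2036 0.1019] gap 0.0352 F [-0.3 -0.5  0.6] g 0.0 q7 0.63
[-0.02 -0.04  0.05]
turn 24.11 [0.4381 0.2036 0.102 ] gap 0.0347 F [-0.2  0.6  0.3] g 0.0 q7 0.13
[0.06 0.02 0.01]
```

The gap closed to 35 mm with no force, so the fingers missed the 44 mm knob. I'll open, go up and look.

```bash
python3 - <<'E'
from h import *
p0,_=camera('scene');cv2.imwrite('pics/miss.png',cv2.resize(p0[110:230,230:390,::-1],None,fx=3,fy=3))
command_gripper(.07);st()
A=[.4381,.2036];move_l([*A,.17],feed=.15)
p,d,c=look('w3',-1.503)
knob(p,d,c)
cv2.imwrite('pics/w3.png',p[:,:,::-1])
print(camera_params('scene')['K'][0,0])
E
```

```text
24.59 [0.4381 0.2036 0.1019] gap 0.0699 F [-1.4  0.3 -0.4] g 0.0 q7 0.12
look 26.91 [0.4348 0.2706 0.2495] gap 0.0701 F [-0.3 -0.1 -0.8] g 0.0 q7 2.19
top z [0.4375 0.204  0.0923] circle 0.43752431869506836 0.2041940987110138 0.022365206852555275
red [266.86842105 166.18421053] 38 [0.45138197 0.24223667] radius 0.04048792168506982 pointer [290.86538462 133.1474359 ] 156 [0.42811194 0.20331374] dir -173.63751 by centroid -174.65654444902435 red dir 69.98499747376916 cw to go 116.37749031919958
424.8023348317645
```

View pics/miss.png

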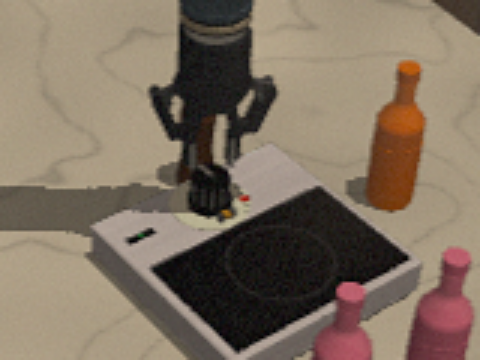

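The scene view shows the fingertips ending at the knob's top, crop (222,160), not around it. So the tips reach less far ahead than I took them to. I'll measure the tip position in the tool frame from the wrist depth.

```bash
python3 - <<'E'
from h import *
T=camera_params('wrist')
T=T['tool_from_camera'];a=np.load('w3.npz');d=a['d'];K=camera_params('wrist')['K']
C=cloud(d,dict(K=K,rotation=T[:3,:3],position=T[:3,3]))
for s in(-1,1):
    m=(C[...,1]*s>.02)&(C[...,1]*s<.075)&(abs(C[...,0])<.03)&(C[...,2]<.05)&(C[...,2]>-.2)
    P=C[m];print(s,len(P),'z pct',np.percentile(P[:,2],[1,50,90,97,99.5,100]).round(4));q=P[P[:,2]>np.percentile(P[:,2],97)];print(q.mean(0).round(4),'inner y',np.abs(P[:,1]).min())
E
python3 - <<'E'
import sys;sys.path.insert(0,'.')
from h import *
command_gripper(.044)
s=st();p,d=camera('wrist');c=camera_params('wrist');T=c['tool_from_camera']
C=cloud(d,dict(K=c['K'],rotation=T[:3,:3],position=T[:3,3]))
m=(abs(C[...,1])>.01)&(abs(C[...,1])<.06)&(abs(C[...,0])<.03)&(C[...,2]<.05)&(C[...,2]>-.2)
P=C[m];print(np.percentile(P[:,2],[50,90,97,99.5,100]).round(4))
E
```

```text
-1 19325 z pct [-0.1047 -0.08   -0.0511 -0.0294 -0.0186 -0.0128]
[ 0.0046 -0.0377 -0.023 ] inner y 0.02000640042100672
1 18836 z pct [-0.1027 -0.0793 -0.0507 -0.0291 -0.0184 -0.0132]
[ 0.0048  0.0366 -0.0229] inner y 0.02000058707203465
 27.33 [0.4349 0.2708 0.25  ] gap 0.0438 F [-0.3 -0.9  0.3] g 0.0 q7 2.19
[-0.0835 -0.0561 -0.0299 -0.015  -0.0074]
```

Depth shows the visible fingertips about 7–13 mm behind the TCP, not 25 mm ahead. This agrees with the miss, and with the bottle having been held at its cap. I'll regrip lower, guarded by force.

```bash
python3 - <<'E'
from h import *
A=[.4380,.2038];y=-1.503
command_gripper(.066)
movep([*A,.13],R(y))
print(move_l([*A,.085],feed=.1,until_force=6),move_l([*A,.063],feed=.03,until_force=5));s=st('down')
command_gripper(.03,60);s=st('grip')
if s['gripper_force']>20:
    z=s['position'][2];P=s['position']
    move_l([P[0],P[1],z+.0118],feed=.03);s=st('pull')
E
python3 - <<'E'
import sys;sys.path.insert(0,'.')
from h import *
p0,_=camera('scene');cv2.imwrite('pics/grip.png',cv2.resize(p0[110:230,230:390,::-1],None,fx=3,fy=3))
E
```

```text
False False
down 29.82 [0.4381 0.204  0.0631] gap 0.0657 F [ 0.6  0.2 -0.3] g 0.0 q7 2.07
grip 30.16 [0.4375 0.2039 0.0636] gap 0.042 F [-3.4 -1.4  5.9] g 60.0 q7 2.07
pull 30.73 [0.4375 0.2038 0.0757] gap 0.042 F [-1.9 -1.1  0.6] g 62.4 q7 2.09
```

View pics/grip.png

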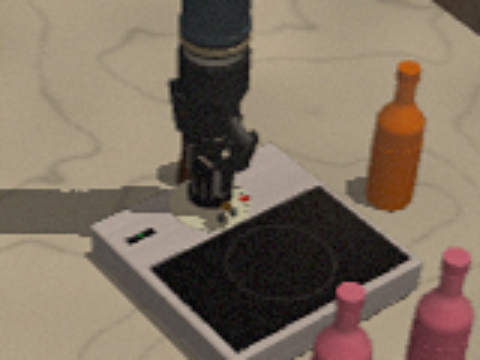

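The fingers now grip the knob (gap 42 mm, 60 N), and the brass tab at crop (226,208) is raised over the lugs. Next: turn.

```bash
python3 - <<'E'
from h import *
s=sense();q0=np.array(s['joint_pos']);y0=np.arctan2(s['tcp_rot'][1,0],s['tcp_rot'][0,0])
for k in range(1,5):
    q=q0.copy();q[6]-=np.radians(116)*k/4;move_joints(q);s=st('turn');print(np.round(s['ft_torque'],2))
    if np.linalg.norm(s['wrist_force'])>30: break
y1=np.arctan2(s['tcp_rot'][1,0],s['tcp_rot'][0,0]);print('turned',np.degrees((y0-y1)%(2*np.pi)))
P=s['position']
command_gripper(.066)
move_l([P[0],P[1],.13],feed=.15)
p,d,c=look('w4',-1.503-np.radians(116))
knob(p,d,c,.104)
cv2.imwrite('pics/w4.png',p[:,:,::-1])
E
```

```text
turn 31.32 [0.4369 0.2039 0.0757] gap 0.042 F [-3.6 -0.8  2.1] g 62.7 q7 1.58
[-0.04  0.7  -0.07]
turn 31.88 [0.4364 0.2042 0.0756] gap 0.0423 F [-5.3 -0.   2.2] g 62.8 q7 1.08
[ 0.13  1.07 -0.01]
turn 32.42 [0.4361 0.2047 0.0757] gap 0.0422 F [-6.   2.2  1.4] g 62.8 q7 0.57
[ 0.37  1.22 -0.03]
turn 32.98 [0.4362 0.2053 0.0757] gap 0.0424 F [-4.9  3.6  0.4] g 62.7 q7 0.07
[ 0.67  1.19 -0.07]
turned 115.77138524864893
look 34.46 [0.5021 0.1768 0.2489] gap 0.066 F [-0.2  0.7 -0.8] g 0.0 q7 0.37
top z [0.4378 0.205  0.1044] circle 0.4380846619606018 0.20485056936740875 0.022401612251996994
red [316.42222222 127.44444444] 45 [0.45166103 0.2420918 ] radius 0.03963870242558963 pointer [291.13872832 127.55491329] 173 [0.44109246 0.21354511] dir 71.39953 by centroid 70.91739905566408 red dir 69.97056277559074 cw to go 1.428965727827233
```

View pics/w4.png

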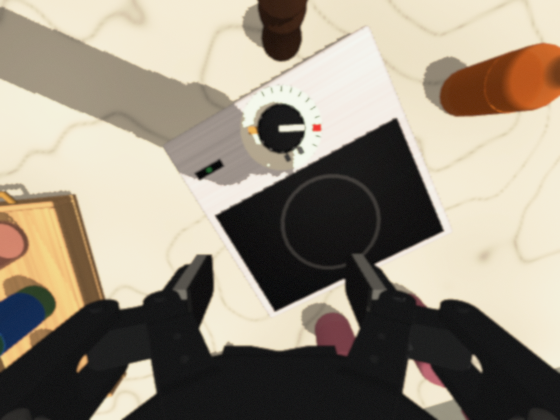

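The knob is raised 12 mm and its pointer (291,128) aims nearly at the red marker (316,127), about 1° short. I'll regrip, turn 1° more and push it home.

```bash
python3 - <<'E'
from h import *
A=[.4377,.2044];y=-1.503-np.radians(116)
movep([*A,.13],R(y))
print(move_l([*A,.0757],feed=.07,until_force=8))
command_gripper(.03,60);s=st('grip')
q=np.array(s['joint_pos']);q[6]-=np.radians(1.0);move_joints(q);s=st('turn')
P=s['position']
print(move_l([P[0],P[1],P[2]-.0150],feed=.02,until_force=20));s=st('push')
command_gripper(.066);st('open')
P=s['position'];move_l([P[0],P[1],.13],feed=.15)
p,d,c=look('w5',y)
knob(p,d,c,.092)
a,b=camera('scene');t,_=camera('top')
z=lambda i,f:cv2.resize(i[:,:,::-1],None,fx=f,fy=f)
o=np.zeros((600,800,3),np.uint8);o[:300,:400]=cv2.resize(p[70:190,200:360,::-1],(400,300));o[:300,400:]=cv2.resize(t[80:305,150:450,::-1],(400,300));o[300:,:400]=cv2.resize(a[110:320,130:410,::-1],(400,300))
cv2.imwrite('pics/fin.png',o)
E
```

```text
False
grip 36.38 [0.4381 0.2047 0.0761] gap 0.0418 F [0.4 0.2 2.7] g 60.5 q7 0.07
turn 36.62 [0.438  0.2047 0.0762] gap 0.042 F [0.1 0.6 0.1] g 61.2 q7 0.05
True
push 37.24 [0.4381 0.2047 0.0644] gap 0.0421 F [-1.2 -1.4  9.9] g 62.2 q7 0.03
open 37.6 [0.4378 0.2044 0.0638] gap 0.0661 F [0.7 0.6 0.6] g 0.0 q7 0.03
look 38.81 [0.502  0.1769 0.2489] gap 0.0663 F [-0.2  0.6 -0.1] g 0.0 q7 0.37
top z [0.4378 0.205  0.0924] circle 0.438065767288208 0.20478813350200653 0.022327672690153122
red [316.34782609 127.5       ] 46 [0.45161406 0.24208995] radius 0.03968604293788936 pointer [290.56363636 128.01818182] 165 [0.44122332 0.21345368] dir 68.63179 by centroid 69.97924720355667 red dir 70.03861643694418 cw to go 358.59317372418866
```

View pics/fin.png

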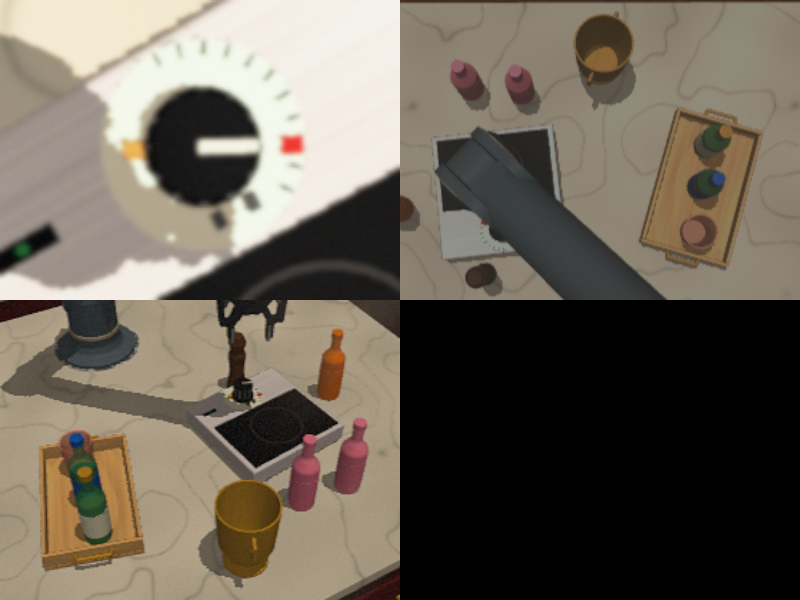

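The pointer at (228,147) lines up with the red marker at (292,145) within about 1°, and the knob top is back at its home height. The bottle stands upright in the tray and the bystanders are where they were. One short confirming press on the knob top, then hand in.

```bash
python3 - <<'E'
from h import *
A=[.438,.2046];y=-1.503-np.radians(116)
movep([*A,.14],R(y));command_gripper(.0)
print(move_l([*A,.08],feed=.02,until_force=14));st('press')
move_l([*A,.18],feed=.15)
p,d,c=look('w6',y);knob(p,d,c,.092)
t=st();print(finish_job())
E
```

```text
True
press 42.54 [0.4382 0.2047 0.0864] gap -0.0002 F [-1.3 -1.5  7.5] g 3.2 q7 0.08
look 43.8 [0.5023 0.1769 0.249 ] gap 0.0001 F [-1.6  0.7 -0.5] g 0.0 q7 0.37
top z [0.4378 0.205  0.0923] circle 0.43805384635925293 0.20492908358573914 0.022326931357383728
red [316.04651163 127.27906977] 43 [0.45160792 0.24209688] radius 0.03956207982310748 pointer [290.01219512 127.90853659] 164 [0.44125134 0.21318889] dir 69.37009 by centroid 68.83784704106488 red dir 69.96448617838844 cw to go 359.40560049153345
 43.85 [0.5013 0.1772 0.2485] gap 0.0004 F [-0.3  0.3 -0.3] g 0.0 q7 0.37
the job is handed in; nothing more can be done
None
```

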